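# Lengthen the extending pan stand by one hole

### The arm

A 6-joint arm with a two-finger parallel gripper is mounted at the origin on a cart in front of the work surface, level with it; the furniture and walls round the work are solid. World frame = base frame: x ahead of the robot, y to its left, z up, the work surface at z = 0. Lengths are in mm, angles in rad, forces in N, time in s.
With the tool pointing down it reaches from about 400 to 825 mm from the base axis. Payload 7 kg.
Tool frame: the origin (TCP) lies at the very end of the fingers, on their centre line; the grasp point (between the pads) lies 19 mm behind it; z points along the fingers, y is the line along which they close (so a half turn about z gives the same grasp; the last joint's range is limited). The gripper opens to 88 mm and grips with 3 to 60 N. Pads are 19 mm wide; open, the fingers measure 130 mm over their backs; the gripper's body (78 mm by 193 mm) begins 47 mm behind the grasp point.
Start: joints at [1.609, 0.359, 0.012, 0, -1.224, -0.288], TCP at [166.877, 654.024, 226.561] pointing down, gripper open.
Joint ranges: [-3.07, 3.07], [-1.43, 2.12], [-1.02, 1.25], [-3.03, 1.67], [-3.05, -0], [-3.03, 3.03]. Speed limits (rad/s): [2.39, 2.39, 3.01, 3.14, 3.14, 3.14].

### API

Orientations are given as a unit quaternion [x, y, z, w].
In Python, from plant import bot gives the robot as it stands. Calls block until the motion is done:
- bot.move_ptp(position, orientation): joint-space move of the TCP to a pose.
- bot.line_to(position, velocity=150, ori=None): straight line of the TCP; ori=None keeps the orientation; velocity is the mean speed in mm/s.
- bot.move_joints(angles): joint-space move.
- bot.move_gripper(opening, force=None): finger opening in mm; force is the grip in N (None keeps the last); returns when the fingers have stopped.
- bot.pause(seconds).
- bot.solve_ik(position, orientation): joint angles nearest the present ones, or None.
- bot.read_state(): the state.
- bot.camera(name): name is "scene" or "top"; returns the picture (480x640x3 uint8, red, green, blue); there is no depth.
- bot.get_calibration(name): a dict with "fx", "fy", "cx", "cy" (pixels), "view" (4x4, takes a point from world to camera coordinates). Camera axes: x right, y up, looking along -z (the intrinsics and any distortion apply to the point x, -y, -z); pixel columns grow to the right and rows downward; lengths in mm; the calibration is good to about 2 mm. A picture is of the moment at which its call begins. get_calibration takes no time and is no camera call.
A pose or a line that the arm cannot do raises bot.Unreachable and nothing moves.
- bot.close_job(): hands the job in; it is judged then, once.
The state is a dict: "t": time; "joint_pos": joint angles; "qvel": joint speeds; "tau": joint torques, N m; "tcp_pos": TCP position; "eef_rot": TCP orientation; "contact_force": force on the tool from outside, world axes, zero at the start; "moment": the same for the moment, N m; "width": finger opening in mm; "finger_force": force on a finger pad.
Only numpy, scipy, OpenCV 4.12 (cv2) and the standard library are available. Lean on these libraries where they do the work, as an engineer would, in place of code of your own. Each camera call takes 0.05 s, during which the arm holds its last target. There are 200 camera calls.

### The job

Lengthen the low extending pan stand by one hole so that the big roasting tin will fit on it: press the sprung snap button in the side of its tube flush and slide the outer tube outwards until the button snaps out in the next hole. Then, still holding the outer tube, load it gently against the snapped-out button (about 10 N along the tube) for a moment to feel that it is locked, never straining the button, and let go. Leave the mandarin, the tin and the candle where they are.

Things in the scene. Friction and masses are not known exactly. Their poses are not given: they have to be found in the camera images.
- stand: Low pan stand, fixed: horizontal square tube (axis z = 55 mm) between two aluminium cross-bars 110 mm long, tops z = 70 mm, at x = -115 (fixed) and +100 mm (sliding, at start). The dark 21 mm inner tube is fixed and carries the button. Origin: on the worktop under the button and tube axis; x along the tube outwards (lengthening), y out of the side with button and holes, towards the robot; z up.
- sleeve: Sliding outer tube, 26 mm square, wall 2 mm, x = -75 to +92 mm, carries the sliding cross-bar. Frame = the stand's at the start; slides along x with about 2 N friction. 12 mm holes in its +y wall, z = 55 mm: at x = 0 (button in it at the start), +40, and the next one for lengthening somewhere from x = -45 to -35 mm (differs from stand to stand): feel for it, keep the fingers off it.
- snap_button: Sprung steel button, 10 mm wide, moves only along the stand's y. Out, it stands 5 mm proud of the outer tube and locks it (1 mm play each way); the last 3 mm are chamfered 45 deg. Spring: 3.2 N out, 5.2 N flush. Gripping the tube across y with a finger pad over the button presses it flush. Never load it sideways above 25 N. Origin: stand's origin when out, shifts along -y when pressed.
- button_top (a point): Centre of the button's outer face: 18 mm from the tube axis along the stand's y when out, 13 mm when flush with the outer tube's wall.
- start_hole (a point): Centre of the outer tube's middle hole, on its outer face, in which the button stands at the start; moves with the outer tube.
- extension (a joint): Slide of the outer tube in m: about 0 at the start (within the play of the hole), grows as the stand is lengthened; between 0.035 and 0.045 with the next hole centred on the button (it differs from stand to stand), with 1 mm play each way.
- button_press (a joint): How far the button is pressed in, m: 0 fully out, 0.005 flush with the outer tube's wall, about 0.007 when trapped under the wall. Within 1 mm of flush the hole's edge rides over its chamfer when the tube is pulled (5 to 15 N along the tube, friction included); it then stays trapped until the next hole comes, where it snaps out and locks the tube again.
- mandarin: Orange mandarin, 55 mm across and 48 mm high, a bystander beside the stand; origin under its centre.
- tin: Food tin, 58 mm across and 72 mm high, a bystander near the stand; origin under its centre.
- candle: Small tea-light candle, 38 mm across and 15 mm high, a bystander near the stand; origin under its centre.

How it is judged (in metres and radians):
On the way, in this order (a step that is already met when the one before it is completed fails the run):
1. the button is pressed flush (within 1.2 mm) in its first hole (value of joint button_press above 0.0038 m and value of joint extension between -0.003 and 0.003 m), for 0.1 s.
2. the outer tube is out by one hole and held against the snapped-out button with 6 to 14 N (value of joint extension between 0.032 and 0.048 m and value of joint button_press below 0.0012 m and contact force between snap_button and sleeve between 6 and 14 N), for 0.4 s.
At the end, for the whole second after the job is handed in: The outer tube is out by one hole (extension joint between 0.032 and 0.048 m) and at rest, the button stands out of the next hole (pressed in less than 1.2 mm), the bystanders are at rest, at most 20 mm from where they stood (value of joint extension between 0.032 and 0.048 m and value of joint button_press below 0.0012 m and velocity of joint extension between -0.005 and 0.005 m/s and linear speed of each of mandarin, tin, candle below 0.02 m/s); the robot touches nothing.
It fails at once if the tube loads the button with more than 25 N (contact force between snap_button and sleeve above 25 N).
It fails at once if the mandarin is moved by more than 20 mm (distance of mandarin from where it was at the start of the episode above 0.02 m).
It fails at once if the tin is moved by more than 20 mm (distance of tin from where it was at the start of the episode above 0.02 m).
It fails at once if the candle is moved by more than 20 mm (distance of candle from where it was at the start of the episode above 0.02 m).
It also fails if it takes over 58 s, if anything falls off the work surface, if the arm or the gripper's body presses on something with over 40 N, if the wrist force passes 120 N, or if a joint passes its speed limit or range.

## Working session

There is one attempt and no reset: what is moved stays moved. The work goes in short steps, each a Python script; the robot and the scene stay as the last script left them, time stands still between calls to the robot, and variables do not carry over. Pictures are saved under pics/ and viewed, at most 10 in all, crops included, and the job is handed in when it is done.

```bash
mkdir -p pics; ls; python3 - <<'E'
from plant import bot
import cv2
for n in ("scene","top"):
    im=bot.camera(n); cv2.imwrite(f"pics/{n}0.png",im[:,:,::-1]); print(n,bot.get_calibration(n))
s=bot.read_state(); print(s)
E
```

```text
pics
scene {'fx': 479.90394913792954, 'fy': 479.90394913792954, 'cx': 313.75555298677097, 'cy': 235.9855321878694, 'view': array([[ 8.47138106e-01, -5.31335327e-01,  6.30863425e-03,
        -5.30535338e+02],
       [ 4.21360747e-01,  6.78938092e-01,  6.01247194e-01,
        -9.91793151e+01],
       [-3.23747047e-01, -5.06681198e-01,  7.99038180e-01,
        -9.40821477e+02],
       [ 0.00000000e+00,  0.00000000e+00,  0.00000000e+00,
         1.00000000e+00]])}
top {'fx': 585.6661077405938, 'fy': 585.6661077405938, 'cx': 325.1146224998863, 'cy': 246.93873326030783, 'view': array([[ 1.57352200e-02, -9.99530817e-01, -2.62782783e-02,
        -2.16809575e+02],
       [ 9.89962337e-01,  1.18820523e-02,  1.40831060e-01,
        -4.90824554e+02],
       [-1.40452745e-01, -2.82305135e-02,  9.89684831e-01,
        -9.14664530e+02],
       [ 0.00000000e+00,  0.00000000e+00,  0.00000000e+00,
         1.00000000e+00]])}
{'t': 0.1, 'joint_pos': array([ 1.60910411e+00,  3.59322448e-01,  1.11360031e-02, -3.14894288e-04,
       -1.22406419e+00, -2.88084734e-01]), 'qvel': array([ 0.00336888, -0.00125201,  0.00228975,  0.00026958, -0.00059439,
       -0.00039164]), 'tau': array([-1.18311578e-03, -5.84163415e+01,  2.93753314e+01,  7.01555327e+00,
        1.01800580e-02, -5.05971423e-05]), 'tcp_pos': array([166.77763269, 653.62387573, 225.70426417]), 'eef_rot': array([ 9.92204612e-01, -1.24617240e-01, -2.79282633e-05,  7.41545943e-04]), 'contact_force': array([-0.1262615 , -0.41946673, -0.21175444]), 'moment': array([0.02604263, 0.05111125, 0.01901165]), 'finger_force': 0.0, 'width': 87.75055778852203}
```

View pics/scene0.png

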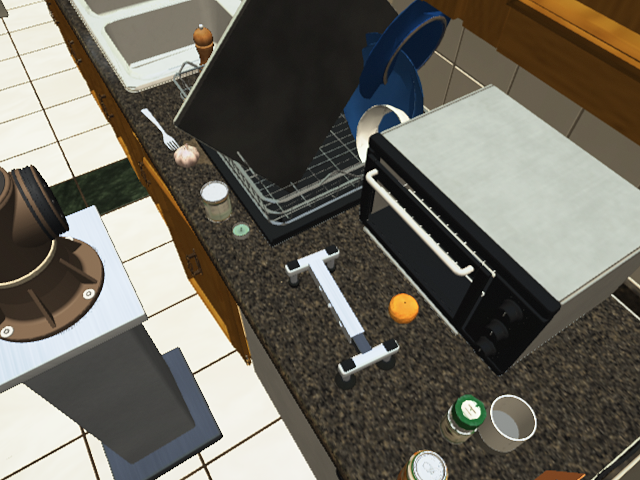

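View pics/top0.png

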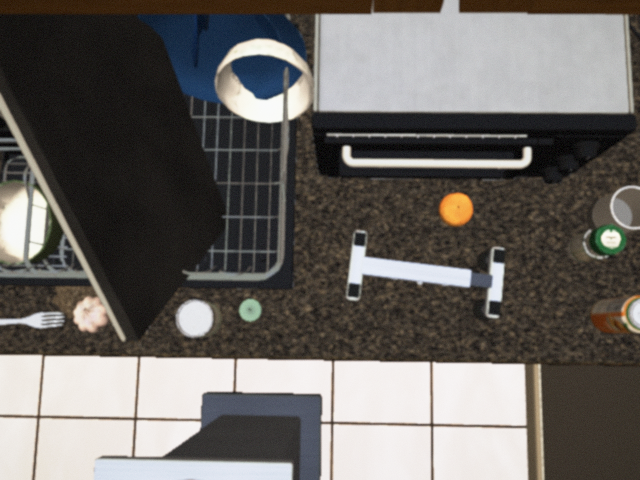

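The top view shows the stand's sliding bar at (357,265), the fixed bar at (494,283) with the dark inner tube next to it, and the button near (421,281). The mandarin is at (456,209), the tin at (195,318) and the candle at (250,310). So stand x points image-left, which is world +y.

```bash
cat > h.py <<'E'
import numpy as np, cv2
from plant import bot
def ray(n,u,v,z):
    c=bot.get_calibration(n); V=np.array(c["view"]); R,t=V[:3,:3],V[:3,3]
    o=-R.T@t; d=R.T@np.array([(u-c["cx"])/c["fx"],-(v-c["cy"])/c["fy"],-1])
    return o+d*(z-o[2])/d[2]
def proj(n,p):
    c=bot.get_calibration(n); V=np.array(c["view"]); q=V[:3,:3]@p+V[:3,3]
    return c["cx"]+c["fx"]*q[0]/-q[2], c["cy"]-c["fy"]*q[1]/-q[2]
E
python3 - <<'E'
from h import *
L=ray("top",356.5,265,70);R=ray("top",493.5,283,70)
print(L,R,np.linalg.norm(L-R)); print("cam",[-np.array(bot.get_calibration(n)["view"])[:3,:3].T@np.array(bot.get_calibration(n)["view"])[:3,3] for n in("top","scene")])
for k,u,v,z in(("mand",456,209,24),("tin",195,318,72),("candle",250,310,15),("oven handle",436,158,100)): print(k,ray("top",u,v,z))
im=cv2.imread("pics/top0.png")[220:325,340:510]; a=cv2.resize(im,None,fx=4.7,fy=4.7,interpolation=cv2.INTER_CUBIC); cv2.imwrite("pics/c1.png",a)
im=cv2.imread("pics/scene0.png")[240:390,280:410]; a=cv2.resize(im,None,fx=4,fy=4,interpolation=cv2.INTER_CUBIC); cv2.imwrite("pics/c2.png",a)
E
```

```text
[ 460.83970105 -259.89860795   70.        ] [ 435.90511245 -468.86482436   70.        ] 210.44860015445798
cam [array([ 360.84222541, -236.69729814,  968.65557068]), array([ 186.63879736, -691.25210563,  814.73051905])]
mand [ 560.12634432 -422.84091099   24.        ]
tin [375.92847608 -13.77304837  72.        ]
candle [391.1627359  -88.95989445  15.        ]
oven handle [ 623.03168907 -378.79217419  100.        ]
```

View pics/c1.png

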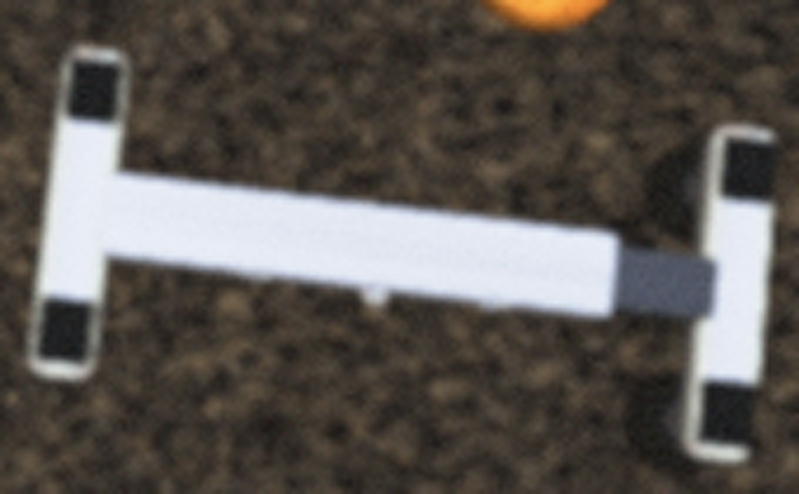

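View pics/c2.png

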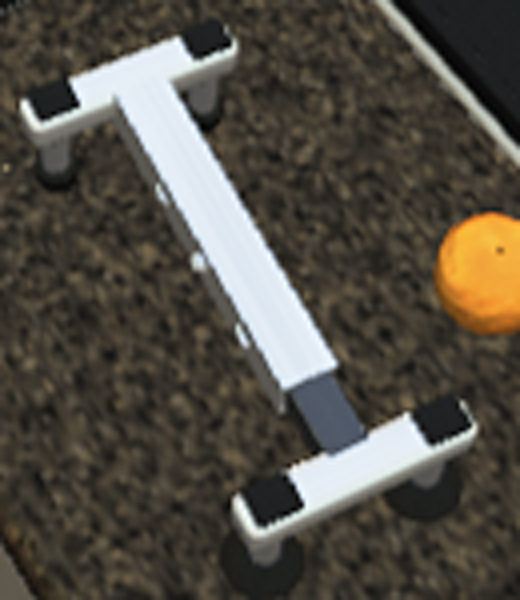

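The crops show the tube top edges at crop (120,172)-(617,232) and (105,257)-(612,317), with the tube's free end at (614,274) and the button at (375,297). In the scene crop the button is at (198,262) and the holes at (162,193) and (242,335).

```bash
python3 - <<'E'
from h import *
from scipy.spatial.transform import Rotation as Ro
f=lambda u,v,z: ray("top",340+u/4.7-.4,220+v/4.7-.4,z)
E=f(614.5,274.5,68); W=f(112.5,214.5,68)
# crossbar centres
A=f(80,213,70);B=f(735,294,70)
d=(W-E)[:2]; d/=np.linalg.norm(d); yaw=np.arctan2(d[1],d[0]); print("dir",d,yaw,"bars",np.arctan2(*(A-B)[1::-1]))
print("width",np.linalg.norm(f(365,203,68)-f(355,286,68)))
O1=E[:2]+75*d; O2=B[:2]+115*d;O3=A[:2]-100*d; print(O1,O2,O3)
n=np.array([-d[1],d[0]])
b=f(375,295,55)[:2]; print("button top",b, (b-O1)@d,(b-O1)@n)
b2=ray("scene",280+198/4-.4,240+262/4-.4,55)[:2]; print("button scene",b2,(b2-O1)@d,(b2-O1)@n)
E2=ray("scene",280+310/4,240+380/4,68)[:2];W2=ray("scene",280+140/4,240+86/4,68)[:2];d2=(W2-E2)/np.linalg.norm(W2-E2);print("scene yaw",np.arctan2(d2[1],d2[0]),E2+75*d2)
# grasp ori: tool z down, tool y along stand n
s=bot.read_state();print(s["eef_rot"])
O=np.array([*O1,0])
for sg in(1,-1):
    y=sg*np.array([*n,0]);z=np.array([0,0,-1.]);x=np.cross(y,z)
    q=Ro.from_matrix(np.c_[x,y,z]).as_quat()
    for h in (36,150): print(sg,q,bot.solve_ik([*O1,h],q))
E
```

```text
dir [0.10683139 0.99427715] 1.4637606777890892 bars 1.459684728179073
width 27.536844134867575
[ 451.2718509  -359.77707785] [ 449.53607931 -358.31499096] [ 450.284289   -359.51202546]
button top [ 436.58476206 -358.26408604] -0.06470889878860775 14.764671872926844
button scene [ 435.59901462 -354.97503708] 3.1002085649209414 16.096151693308517
scene yaw 1.4580928932720443 [ 449.26602188 -359.1851589 ]
[ 9.92204612e-01 -1.24617240e-01 -2.79282633e-05  7.41545943e-04]
1 [-0.66826964  0.74391914  0.          0.        ] [-0.33428896  0.39215594 -0.43333226  0.         -0.74530813  0.22725331]
1 [-0.66826964  0.74391914  0.          0.        ] [-0.33428896  0.26093186 -0.31374182  0.         -0.99612265  0.22725331]
-1 [ 0.74391914  0.66826964  0.         -0.        ] [-0.33428896  0.39215594 -0.43333226  0.         -0.74530813 -2.91433934]
-1 [ 0.74391914  0.66826964  0.         -0.        ] [-0.33428896  0.26093186 -0.31374182  0.         -0.99612265 -2.91433934]
```

```bash
python3 - <<'E'
from h import *
def tri(a,b):
    A=[];B=[]
    for n,(u,v) in(("top",a),("scene",b)):
        p=ray(n,u,v,0);q=ray(n,u,v,400);d=(q-p)/np.linalg.norm(q-p);P=np.eye(3)-np.outer(d,d);A.append(P);B.append(P@p)
    x=np.linalg.solve(sum(A),sum(B)); return x,[np.linalg.norm(P@x-b) for P,b in zip(A,B)]
print(tri((133,340),(178,122)), tri((222,215),(303,184)), tri((133,340),(303,184)),tri((222,215),(400,0)))
print("tin",tri((195,318),(214,188)))
s=bot.read_state(); q0=s["eef_rot"]
for r,z in((400,400),(420,450),(430,500),(420,550)):
    t=1.3; from scipy.spatial.transform import Rotation as Ro
    print(r,z,bot.solve_ik([r*np.cos(t),r*np.sin(t),z],q0))
E
```

```text
(array([345.68432647,  18.81583752, 244.01323738]), [np.float64(0.7840286899242589), np.float64(0.7840286899241395)]) (array([558.43440546, -41.09477955,  13.67872339]), [np.float64(11.233126956178205), np.float64(11.233126956178232)]) (array([425.96561808, -58.61171889, 175.61618472]), [np.float64(126.16214651968065), np.float64(126.16214651968059)]) (array([ 513.19754767, -203.77723186,  526.18722556]), [np.float64(88.7690649498017), np.float64(88.76906494980186)])
tin (array([374.66714184, -16.70320441,  85.33780558]), [np.float64(1.103765858787154), np.float64(1.1037658587873183)])
400 400 [ 1.79947530e+00 -1.86916784e-01 -2.12312330e-01 -5.66154024e-04
 -1.54677277e+00 -4.78549162e-01]
420 450 [ 1.77370805e+00 -1.46917269e-01 -7.30292232e-02 -5.31960859e-04
 -1.64607047e+00 -4.52835535e-01]
430 500 [ 1.76183832e+00 -1.18033622e-01  5.96142444e-02 -5.22313905e-04
 -1.74983648e+00 -4.41018834e-01]
420 550 [ 1.77370804e+00 -1.16971571e-01  1.71421300e-01 -5.53532877e-04
 -1.86057527e+00 -4.52953691e-01]
```

The leaning board's front corner is at about (346,19,244), so I'll lift, sweep high above it, then come down on the stand and check the alignment.

```bash
cat >> h.py <<'E'
from scipy.spatial.transform import Rotation as Ro
yaw=1.461; d=np.array([np.cos(yaw),np.sin(yaw),0]); n=np.array([-d[1],d[0],0])
O=np.array([450.5,-358.7,0])
q=Ro.from_matrix(np.c_[np.cross(n,[0,0,-1]),n,[0,0,-1]]).as_quat()
fs=lambda s: (s["contact_force"]@d, s["contact_force"]@n, s["contact_force"][2])
E
python3 - <<'E'
from h import *
s=bot.read_state(); p=s["tcp_pos"]; q0=s["eef_rot"]
bot.line_to([p[0],p[1],450],velocity=250)
t=1.3; j=np.array(bot.solve_ik([430*np.cos(t),430*np.sin(t),500],q0)); bot.move_joints(j)
k=np.array(bot.solve_ik(O+[0,0,200],q)); print(k)
j[0]=k[0]; j[5]=k[5]; bot.move_joints(j)
bot.move_ptp(O+[0,0,200],q); 
print(bot.read_state()["t"])
bot.line_to(O+[0,0,36],velocity=80)
bot.pause(.2); s=bot.read_state(); print(s["t"],s["tcp_pos"],fs(s),s["width"])
a=cv2.resize(bot.camera("scene")[220:400,250:450,::-1],None,fx=3,fy=3,interpolation=2)
b=cv2.resize(bot.camera("top")[200:350,330:530,::-1],None,fx=3,fy=3,interpolation=2)
cv2.imwrite("pics/a1.png",a); cv2.imwrite("pics/b1.png",b)
E
```

```text
[-0.33288187  0.21586911 -0.25035579  0.         -1.10457142  0.22308555]
6.0417
8.4417 [ 450.59930637 -358.73720385   36.18770902] (np.float64(-0.3209057663350453), np.float64(0.9158085856801415), np.float64(-0.015468769953640705)) 87.3272509636387
```

View pics/a1.png

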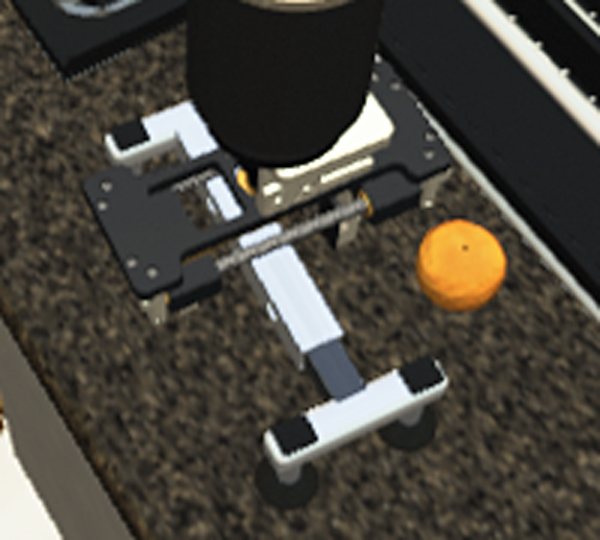

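View pics/b1.png

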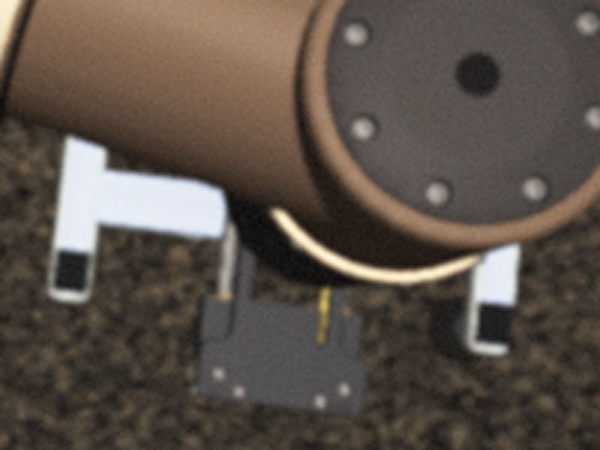

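The fingers straddle the tube, tilted neither way: the near fingertip is at scene crop (157,305) and the next hole at (270,312) is clear of them. The top view is mostly blocked by the arm. Gripping now.

```bash
python3 - <<'E'
from h import *
bot.move_gripper(45); 
print(fs(bot.read_state()))
bot.move_gripper(20,force=30); bot.pause(.4)
s=bot.read_state(); print(s["t"],s["width"],s["finger_force"],s["tcp_pos"],fs(s))
# pull until breakout or 1st limit
p0=s["tcp_pos"]; 
T=O+[0,0,36]; x=0
while x<7:
    x+=.4; bot.line_to(T+x*d,velocity=8); s=bot.read_state(); f=fs(s)
    print(round(x,1),round((s["tcp_pos"]-p0)@d,2),np.round(f,1),round(s["width"],2))
    if abs(f[0])>17: break
print(s["t"])
E
```

```text
(np.float64(-0.009793735873775937), np.float64(0.11439832198274215), np.float64(0.5443936349743816))
10.2917 25.62338631059089 29.996882082195953 [ 450.31247324 -358.65660076   35.94759378] (np.float64(1.2343618359789554), np.float64(1.9911222728099547), np.float64(0.33978818255933624))
0.4 0.19 [-2.6  2.2 -0.1] 25.7
0.8 0.47 [-4.6  2.1 -0.3] 25.84
1.2 0.79 [-5.4  3.1 -1.4] 25.82
1.6 1.2 [-5.4  2.7 -0.9] 25.98
2.0 1.54 [-5.7  2.  -2. ] 26.06
2.4 1.93 [-5.4  2.5 -1.2] 25.56
2.8 2.25 [-5.4  3.1 -1.3] 25.56
3.2 2.58 [-6.9  1.9 -1.6] 26.06
3.6 2.84 [-8.2  2.2 -1.9] 25.77
4.0 3.1 [-9.   2.3 -3. ] 25.22
4.4 3.34 [-10.    3.3  -2.7] 25.91
4.8 3.55 [-10.3   2.8  -3.6] 25.61
5.2 4.0 [-10.1   3.1  -3.3] 25.52
5.6 4.29 [-11.1   2.4  -3. ] 26.17
6.0 4.5 [-11.8   1.7  -4.6] 25.49
6.4 4.67 [-14.5   3.   -5.2] 25.77
6.8 4.88 [-16.4   2.7  -5.2] 25.46
7.2 5.06 [-17.1   2.8  -6.6] 25.88
14.7917
```

```bash
python3 - <<'E'
from h import *
T=O+[0,0,36]; x=7.2
bot.pause(.3); s=bot.read_state(); print((s["tcp_pos"]-T)@d,np.round(fs(s),1),s["tcp_pos"]-T)
while x<10:
    x+=.2; bot.line_to(T+x*d,velocity=8); s=bot.read_state(); f=fs(s)
    print(round(x,1),round((s["tcp_pos"]-T)@d,2),np.round(f,1),np.round(s["moment"],2),round(s["width"],2))
    if abs(f[0])>20: break
print(s["t"])
E
```

```text
5.065500496772152 [-17.3   2.6  -5.9] [ 0.39618883  5.05251179 -0.07004022]
7.4 5.12 [-18.3   1.7  -5. ] [-6.09  1.72  0.  ] 25.75
7.6 5.19 [-19.7   2.2  -6.6] [-6.31  1.74 -0.03] 25.83
7.8 7.25 [-3.2  2.2 -1.4] [-1.34  0.99  0.08] 25.51
8.0 7.66 [-5.9  2.4 -1.3] [-1.76  1.15  0.03] 25.85
8.2 7.86 [-5.9  3.  -1.8] [-1.68  1.13  0.02] 25.89
8.4 8.09 [-5.8  2.3 -1.6] [-1.64  1.13  0.02] 25.92
8.6 8.3 [-5.9  3.  -2.2] [-1.75  1.09  0.01] 26.07
8.8 8.51 [-5.3  2.2 -1.7] [-1.66  1.11  0.03] 26.01
9.0 8.71 [-5.8  3.1 -1.2] [-1.68  1.17 -0.01] 25.92
9.2 8.89 [-5.4  2.8 -1.5] [-1.66  1.12 -0.03] 25.7
9.4 9.11 [-5.9  1.9 -1.2] [-1.66  1.15 -0.  ] 26.02
9.6 9.31 [-5.2  1.8 -1.3] [-1.71  1.13  0.03] 25.58
9.8 9.48 [-6.2  3.  -2. ] [-1.73  1.15  0.03] 26.24
10.0 9.69 [-4.6  2.4 -1. ] [-1.73  1.19 -0.01] 25.79
10.2 9.89 [-5.4  2.3 -1. ] [-1.72  1.12 -0.01] 26.06
18.8417
```

Over the chamfer and trapped. Next I slide fast to 30 mm, then step and feel for the hole.

```bash
python3 - <<'E'
from h import *
T=O+[0,0,36]; x=30.5
bot.line_to(T+x*d,velocity=12)
s=bot.read_state();print(s["t"],(s["tcp_pos"]-T)@d,np.round(fs(s),1))
while x<50:
    x+=.3; bot.line_to(T+x*d,velocity=8); s=bot.read_state(); f=fs(s)
    print(round(x,1),round((s["tcp_pos"]-T)@d,2),np.round(f,1))
    if abs(f[0])>9: break
print(s["t"])
E
```

```text
20.6833 30.254029847119604 [-5.4  0.8 -1.1]
30.8 30.56 [-5.9  1.9 -1.4]
31.1 30.83 [-6.1  1.5 -1.2]
31.4 31.17 [-5.2  1.7 -1.3]
31.7 31.44 [-5.3  2.2 -2. ]
32.0 31.78 [-6.   1.5 -1.3]
32.3 32.06 [-5.1  2.   0. ]
32.6 32.35 [-6.1  3.  -1.4]
32.9 32.66 [-5.2  1.9 -1.6]
33.2 33.06 [-4.3  2.2 -0.3]
33.5 33.45 [-4.3  3.5 -1.1]
33.8 33.8 [-4.2  2.6 -1.1]
34.1 34.06 [-4.6  2.  -1.3]
34.4 34.38 [-4.1  2.3 -2.2]
34.7 34.79 [-4.2  2.7 -1.5]
35.0 35.04 [-4.1  3.3 -1.2]
35.3 36.12 [3.7 3.4 0.9]
35.6 36.29 [5.4 2.9 0.7]
35.9 36.4 [4.9 2.5 1. ]
36.2 36.47 [3.7 3.6 0.8]
36.5 36.55 [2.9 4.2 0.7]
36.8 36.7 [ 1.1  4.2 -0.7]
37.1 36.93 [-1.3  3.6 -1.4]
37.4 37.38 [-0.7  4.8 -1.5]
37.7 37.84 [ 0.6  3.9 -0.7]
38.0 38.06 [ 0.5  4.5 -1.6]
38.3 38.22 [-1.7  4.8 -2.2]
38.6 38.55 [-1.5  4.6 -3.3]
38.9 38.88 [-2.6  4.8 -2.8]
39.2 39.19 [-2.2  5.  -3. ]
39.5 39.52 [-1.8  4.5 -3.5]
39.8 39.83 [-1.   4.2 -3.1]
40.1 40.13 [-1.7  5.2 -3.2]
40.4 40.33 [-2.3  5.  -3.2]
40.7 40.5 [-2.5  4.3 -3.7]
41.0 40.63 [-4.4  5.1 -4. ]
41.3 40.79 [-5.5  5.  -4.2]
41.6 40.93 [-5.7  4.7 -5.2]
41.9 41.07 [-7.6  4.3 -4.7]
42.2 41.22 [-9.  5. -6.]
42.5 41.34 [-10.7   5.1  -5.9]
30.6833
```

```bash
python3 - <<'E'
from h import *
T=O+[0,0,36]; x=42.5
bot.pause(.2); g=lambda: np.mean([(bot.pause(.03),fs(bot.read_state())[0])[1] for _ in range(6)])
f=g(); print(f)
while f>-11.7 and x<44:
    x+=.1; bot.line_to(T+x*d,velocity=8); f=g(); print(round(x,1),round(f,2))
for _ in range(5): bot.pause(.15); print(round(g(),2))
s=bot.read_state(); print(s["t"],(s["tcp_pos"]-T)@d)
E
```

```text
-9.725960288603616
42.6 -10.97
42.7 -11.22
42.8 -11.88
-11.76
-12.25
-12.26
-12.21
-11.68
34.1833 41.44138639666047
```

```bash
python3 - <<'E'
from h import *
T=O+[0,0,36]
bot.line_to(T+41.2*d,velocity=8); s=bot.read_state(); print(fs(s))
bot.move_gripper(88); p=bot.read_state()["tcp_pos"]
bot.line_to(T+41.2*d+[0,0,220],velocity=120)
j=np.array(bot.read_state()["joint_pos"]); j[0]-=.45; bot.move_joints(j)
bot.pause(.2); s=bot.read_state(); print(s["t"],fs(s))
a=cv2.resize(bot.camera("scene")[200:400,200:450,::-1],None,fx=3,fy=3,interpolation=2); cv2.imwrite("pics/a2.png",a)
b=cv2.resize(bot.camera("top")[200:350,300:530,::-1],None,fx=3,fy=3,interpolation=2); cv2.imwrite("pics/b2.png",b)
E
```

```text
(np.float64(-5.384001538139309), np.float64(4.890083862944962), np.float64(-4.1088790672045015))
38.8167 (np.float64(-0.21240501066104817), np.float64(0.32192533186488037), np.float64(0.7309780313115419))
```

View pics/a2.png

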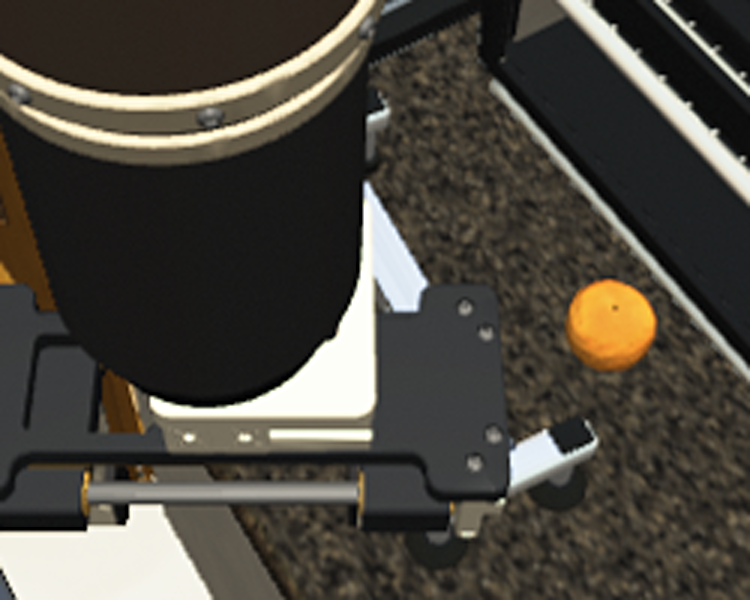

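View pics/b2.png

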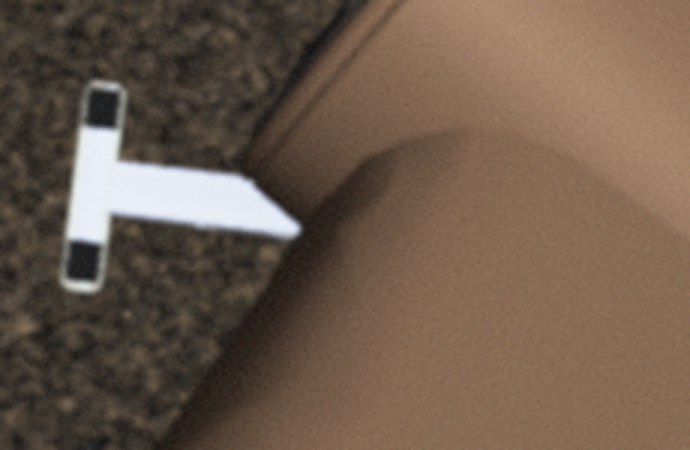

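The sliding bar is now at top pixel (331,262), where it was (357,265), which is about 39 mm further out. The mandarin hasn't moved.

```bash
python3 -c "
from plant import bot
print(bot.close_job())"
```

```text
the job is handed in; nothing more can be done
None
```

I lengthened the stand by one hole (about 39 mm), loaded the tube against the button with roughly 10 N and let go, then handed the job in; the arm hid the button in the last pictures, so its lock is judged by force only.

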